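Close the last swing bolt of a pressure filter

ROBOT

A 7-joint arm with a two-finger parallel gripper is mounted at the origin on the work surface. World frame = base frame: x ahead of the robot, y to its left, z up, the work surface at z = 0. Lengths are in mm, angles in rad, forces in N, time in s.
With the tool pointing down it reaches from about 400 to 875 mm from the base axis. Payload 4.4 kg.
Tool frame: the origin (TCP) lies on the centre line of the jaws, within the pads' length; the fingertips stand 25 mm ahead of it and the grasp point (between the pads) lies 6 mm ahead of it (ctrl.finger_overhang is the distance from the TCP to the fingertips, in mm); z points along the fingers, y is the line along which they close (so a half turn about z gives the same grasp; the last joint's range is limited). The gripper opens to 85 mm and grips with 20 to 120 N. Pads are 22 mm wide; open, the fingers measure 114 mm over their backs; the gripper's body (76 mm by 85 mm) begins 54 mm behind the grasp point. The pads swing forward as they close: fully open they stand 13 mm farther back than shut.
Start: joints at [-1.251, 0.628, 0.038, 1.517, -0.027, 0.996, -0.02], TCP at [244.574, 602.247, 256.313] pointing down, gripper open.
Joint ranges: [-3.06, 3.06], [-0.37, 2.12], [-1.25, 1.32], [0.18, 2.47], [-1.1, 4.24], [0.23, 1.98], [-2.94, 2.94]. Speed limits (rad/s): [2.57, 2.57, 3.14, 3.14, 3.14, 3.14, 3.14].

INTERFACE

Orientations are given as [roll, pitch, yaw] about the fixed x, y, z axes, in that order (R = Rz(yaw) Ry(pitch) Rx(roll)).
In Python, from cell import ctrl gives the robot as it stands. The module is installed in compiled form; this text tells all that it offers.
- The arm moves only by the tool play_rows, never from a script. Its argument "targets" is a list of rows, each a list of 5 numbers: the closure, from 0 (fully open) to 1 (shut), then the shift along the tool's x, y, z in cm, then the turn about the tool's z in degrees. In form: [[gripper, dx, dy, dz, spin], ...]. A call has 1 to 10 rows; each row is the pose to reach, as a shift and turn from the pose commanded when the call began, along the tool's axes at that moment; what a row does not reach only later rows make up. A row lasts 1/10 s, in which the tool goes at most 50 mm and 8.59 degrees, less where a joint would pass 70% of its speed; a pose out of reach is approached as far as the arm can. A call with a gripper value outside its range is refused whole. The fingers move at their own pace and stop on an object; the grip force is fixed at half the most. Time passes only in rows, so rows that repeat a pose let the fingers close. It gives the time, the measured TCP pose, the force, the opening and the grip force at its end, in the units of the state.
- ctrl.read_state(): the state, without advancing time (a new reading comes with each control period).
- ctrl.get_image(name): name is "scene" or "top" or "wrist"; returns (picture, depth): 400x640x3 uint8, red, green, blue; 400x640 float32, mm along the optical axis (not along the pixel's ray), 0 where there is no reading.
- ctrl.calibration(name): a dict with "vfov" (degrees; the focal length in pixels is half the picture's height over the tangent of half this angle, whatever the lens; pixels are square), "cx", "cy" (the principal point, pixels), "k1" (the pictures are not rectified: a ray, as slopes to the right and down, at radius r is drawn at 1 + k1 r^2 times it, then the intrinsics apply), "extrinsics" (4x4, takes a point from camera to world coordinates); the wrist camera has in their place "mount" (4x4, takes a point from camera to tool coordinates, whose origin is the TCP and whose axes are the flange's). Camera axes: x right, y down, z forward; pixel columns grow to the right and rows downward; lengths in mm; the calibration is good to about 2 mm. A picture is of the moment at which its call begins: read the wrist's pose just before it. calibration takes no time and is no camera call.
- ctrl.finish_job(): hands the job in; it is judged then, once.
Trained networks look in the newest picture that a camera, given by its name, has taken for a name from the list of things; names that differ only in an ending like _2 or _b are one class to them, and where a whole thing is asked for, a point or a joint stands for the part that bears it (a point fixed in the world has none). Each returns a list of dicts, best first, with "confidence" (0 to 1); they miss things now and then, are a little off and sometimes report something else, mostly with a low value. They report only what shows in the picture. A call takes as long as a camera call.
- ctrl.search_frame(camera, name): "bbox" ([left, top, right, bottom] in pixels, round what is visible of it).
- ctrl.trace(camera, name): "pixels" (400x640 bool, what is visible of it) and "bbox" ([left, top, right, bottom] in pixels, round what is visible of it).
The state is a dict: "clock": time; "qpos": joint angles; "qd": joint speeds; "tau": joint torques, N m; "eef_pos": TCP position; "tool_rot": TCP orientation; "force": force on the tool from outside, world axes, zero at the start; "torque": the same for the moment, N m; "width": finger opening in mm; "gripper_force": force on a finger pad.
Only numpy, scipy, OpenCV 4.12 (cv2) and the standard library are available. Lean on these libraries where they do the work, as an engineer would, in place of code of your own. Each camera call takes 0.05 s, during which the arm holds its last target. There are 200 camera calls.

TASK

Close the stainless pressure filter: swing its one loose hinged bolt fully upright into the slot of the lid, then wind that bolt's wing nut down clockwise, in short strokes around the relief valve and the vent cock that crowd it, until it is snug on the lid at about 0.3 N m, no tighter, or the gasket is crushed. Do not knock the two valves, leave everything else on the bench where it is, and let go at the end.

Things in the scene. Friction and masses are not known exactly. Their poses are not given: they have to be found in the camera images.
- filter: Round stainless pressure filter, fixed to the bench, flanges 180 mm across. Four lugs with hinged bolts at quarter turns, 94 mm from its axis; three bolts are upright, their wing nuts tight; the loose one, on its -x side, leans outwards. Origin: centre of the underside, z up, -x points out to the loose bolt. On the lid's middle a gauge 54 mm across, top at 159 mm; nothing on the lid above 176 mm
- lug (a point): Slot of the loose bolt, where the upright bolt's axis passes the lid's upper face, nominally 112 mm above the bench (the real face is up to 1.9 mm higher or lower: the gasket beds differently); axes as filter, so outwards is -x. The lug reaches 18 mm outwards from here, is 38 mm wide; its 14 mm slot is open outwards
- swing_bolt (a joint): Lean of the loose hinged bolt from upright (rad): 0 = upright at the bottom of its slot (a hard stop); grows as it leans outwards, away from the filter. Its hinge is stiff (0.5 N m, about 5 N at the bolt's free end), so it stays where it is left
- bolt_pivot (a point): Hinge point of the loose bolt, 60 mm above the bench, under the lug. The bolt is a 12 mm rod that ends 100 mm from this point; its last 10 mm or more stand out above the nut's wings
- wing_nut: Steel wing nut on the loose bolt. Origin: centre of its foot's underside, on the bolt axis; z along the bolt to its free end. Two wings along its +x and -x: 6 mm thick (y), from 10 to 31 mm from the axis, 9 to 32 mm above the foot; hub 23 mm across, 14 mm high; foot 29 mm across. Clockwise from above tightens; it sinks 8 mm a turn, and starts 0.6 to 4.8 mm clear of the lid
- nut_top (a point): Point on the nut's axis 32 mm above its foot, level with the wing tops. Running free the nut takes about 0.05 N m to turn; from where its foot meets the lid the torque climbs by about 0.23 N m for each further rad, and the press on the lid by about 40 N a rad; at 0.3 N m it presses with about 50 N. It stays where it is left. No stop but the lid
- relief_valve: Brass relief valve on the lid beside the wing nut, 16 mm across, 52 mm tall with a thin pull ring above (to 64 mm); at x = -63, y = +37 mm in the filter's frame, 48 mm from the upright bolt's axis. Origin: centre of its foot on the lid
- vent_cock: Vent cock with a round black knob on the lid, on the other side of the wing nut, 16 mm across, 40 mm tall; at x = -63, y = -37 mm in the filter's frame, 48 mm from the upright bolt's axis. Origin: centre of its foot on the lid
- spanner: Flat open-ended spanner, 180 mm long, lying on the bench; bystander
- spare_gasket: Spare black rubber ring, 90 mm across, 5 mm thick, flat on the bench; bystander
- hose_tail: Small brass hose tail, 26 mm across, 45 mm tall, standing; bystander
- jar: White plastic jar, 80 mm across, 110 mm tall; bystander
- bottle: White plastic bottle, 80 mm across, 180 mm tall; bystander
- beaker: Glass beaker, 72 mm across, 90 mm tall; bystander
- flask: Glass conical flask, 84 mm across, 122 mm tall; bystander

How it is judged (in metres and radians):
On the way, in this order (a step that is already met when the one before it is completed fails the run):
1. the loose bolt is swung upright into its slot (value of joint swing_bolt below 0.06 rad), for 0.2 s.
2. the wing nut is wound down until it bears on the lid (contact force between wing_nut and filter above 10 N), for 0.2 s.
At the end, for the whole second after the job is handed in: The loose bolt stands upright in its slot (within 0.06 rad), its wing nut is at rest and presses on the lid with 36 to 62 N (tightened to about 0.23 to 0.37 N m), and the hand is clear (value of joint swing_bolt below 0.06 rad and contact force between wing_nut and filter between 36 and 62 N and angular speed of wing_nut below 0.1 rad/s); the robot touches nothing.
It fails at once if the nut is overtightened: more than 80 N on the lid (about 0.46 N m) (contact force between wing_nut and filter above 80 N).
It fails at once if the relief valve or the vent cock is knocked: more than 15 N (contact force between any of the fingers, the arm and relief_valve above 15 N or contact force between any of the fingers, the arm and vent_cock above 15 N).
It fails at once if a bystander is moved by more than 30 mm (distance of any of spanner, spare_gasket, hose_tail, jar, bottle, beaker, flask from where it was at the start of the episode above 0.03 m).
It also fails if it takes over 72 s, if anything falls off the work surface, if the arm or the gripper's body presses on something with over 40 N, if the wrist force passes 120 N, or if a joint passes its speed limit or range.

## Working session

There is one attempt and no reset: what is moved stays moved. The work goes in short steps, Python scripts to look and compute and a tool call to move; the robot and the scene stay as the last step left them, time stands still between calls to the robot, and variables do not carry over. Pictures are saved under pics/ and viewed, at most 10 in all, crops included, and the job is handed in when it is done.

Besides the shell and the picture viewer there is one more tool, called after "Call:" as a command line: name --pt "numbers of a row" for each row, then --argument value for the rest. play_rows: Moves the arm, as the interface text tells. Its arguments: {"type":"object","properties":{"targets":{"type":"array"}},"required":["targets"]}

```bash
mkdir -p pics; cat > h.py <<'E'
import numpy as np, cv2
from cell import ctrl
from scipy.spatial.transform import Rotation as R
def K(c):
    f=200/np.tan(np.radians(c['vfov'])/2); return f,c['cx'],c['cy'],c['k1']
def T_tool(s):
    T=np.eye(4); T[:3,:3]=R.from_euler('xyz',s['tool_rot']).as_matrix(); T[:3,3]=s['eef_pos']; return T
def ext(name,s=None):
    c=ctrl.calibration(name)
    return c['extrinsics'] if 'extrinsics' in c else T_tool(s)@np.array(c['mount'])
def world(name,uv,d,s=None):
    c=ctrl.calibration(name); f,cx,cy,k=K(c); uv=np.atleast_2d(uv).astype(float)
    p=(uv-[cx,cy])/f; q=p.copy()
    for _ in range(20): q=p/(1+k*(q**2).sum(1,keepdims=True))
    d=np.atleast_1d(d)[:,None]
    P=np.hstack([q*d,d,np.ones_like(d)])
    return (np.array(ext(name,s))@P.T).T[:,:3]
def pix(name,W,s=None):
    c=ctrl.calibration(name); f,cx,cy,k=K(c); W=np.atleast_2d(W)
    P=(np.linalg.inv(ext(name,s))@np.c_[W,np.ones(len(W))].T).T
    q=P[:,:2]/P[:,2:3]; q=q*(1+k*(q**2).sum(1,keepdims=True)); return q*f+[cx,cy]
def grab(name,fn=None):
    s=ctrl.read_state(); im,d=ctrl.get_image(name)
    if fn: cv2.imwrite('pics/'+fn,im[:,:,::-1])
    return s,im,d
E
python3 - <<'E'
from h import *
s=ctrl.read_state(); print({k:np.round(v,3).tolist() for k,v in s.items()})
for n in ('scene','top'):
    _,im,d=grab(n,n+'0.png'); print(n,np.round(ext(n),3).tolist())
    for t in ('filter','wing_nut','swing_bolt','relief_valve','vent_cock'):
        for r in ctrl.trace(n,t)[:2]:
            m=r['pixels']&(d>0); v,u=np.nonzero(m)
            if len(u)==0: continue
            w=world(n,np.c_[u,v],d[m]); print(t,round(r['confidence'],2),r['bbox'],len(u),np.round(np.median(w,0)),np.round(w.min(0)),np.round(w.max(0)))
E
cd pics; python3 -c "
import cv2,numpy as np
cv2.imwrite('a.png',cv2.resize(cv2.imread('scene0.png'),None,fx=1,fy=1))"
```

```text
{'clock': 0.0, 'qpos': [-1.251, 0.629, 0.038, 1.518, -0.027, 0.996, -0.02], 'qd': [-0.0, 0.001, -0.001, 0.002, 0.001, 0.0, -0.001], 'tau': [-0.001, -56.34, 1.225, -19.344, 0.011, 0.011, 0.0], 'eef_pos': [244.344, 601.686, 255.375], 'tool_rot': [-3.14, 0.0, 2.756], 'force': [0.25, 0.447, 0.124], 'torque': [0.017, -0.026, -0.001], 'gripper_force': 0.0, 'width': 85.203}
scene [[-0.167, 0.763, -0.625, 1150.765], [0.986, 0.118, -0.12, 105.503], [-0.018, -0.636, -0.772, 854.502], [0.0, 0.0, 0.0, 1.0]]
filter 0.7 [232.2, 162.2, 357.4, 256.8] 5707 [613. -64. 113.] [ 351. -237.   -4.] [714.  84. 178.]
wing_nut 0.59 [337.3, 197.7, 351.8, 214.5] 135 [578.  62. 116.] [465.  45.  -2.] [601.  75. 129.]
swing_bolt 0.57 [380.1, 156.5, 418.2, 201.5] 358 [372. 192.   6.] [279. 151.  -4.] [452. 239.  10.]
swing_bolt 0.56 [333.8, 196.2, 353.8, 212.3] 238 [575.  63. 117.] [447.  32.  -2.] [601.  84. 141.]
vent_cock 0.72 [405.3, 198.5, 438.5, 228.9] 283 [476. 263.   4.] [439. 215.  -4.] [528. 302.   9.]
vent_cock 0.62 [310.5, 185.2, 312.2, 191.0] 55 [553. -18. 135.] [528. -30. 111.] [556. -13. 153.]
top [[-0.023, -0.977, 0.211, 232.485], [-1.0, 0.023, -0.004, 15.215], [-0.001, -0.211, -0.978, 1448.236], [0.0, 0.0, 0.0, 1.0]]
filter 0.92 [296.7, 133.3, 398.4, 215.0] 3848 [585. -67. 114.] [ 479. -198.   -5.] [746.  88. 180.]
filter 0.48 [331.4, 189.4, 339.8, 192.9] 44 [544. -16. 148.] [538. -30. 115.] [556.  -8. 155.]
wing_nut 0.65 [301.0, 174.3, 313.5, 197.5] 163 [569.  66. 115.] [539.  47.  -4.] [620.  83. 131.]
swing_bolt 0.54 [296.1, 173.7, 315.5, 195.8] 249 [572.  69. 115.] [539.  36.  -9.] [633. 101. 141.]
relief_valve 0.5 [331.8, 186.7, 343.4, 192.3] 56 [544. -17. 144.] [538. -36. 109.] [557.  -8. 155.]
relief_valve 0.37 [326.0, 160.8, 334.7, 167.6] 35 [614.  -1. 150.] [610. -10. 125.] [620.   4. 170.]
vent_cock 0.56 [331.6, 187.6, 341.4, 195.8] 61 [544. -16. 143.] [538. -36. 107.] [557.  -8. 155.]
```

View pics/scene0.png

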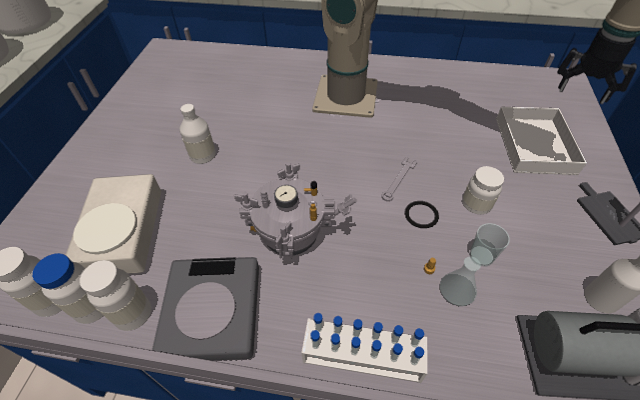

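View pics/top0.png

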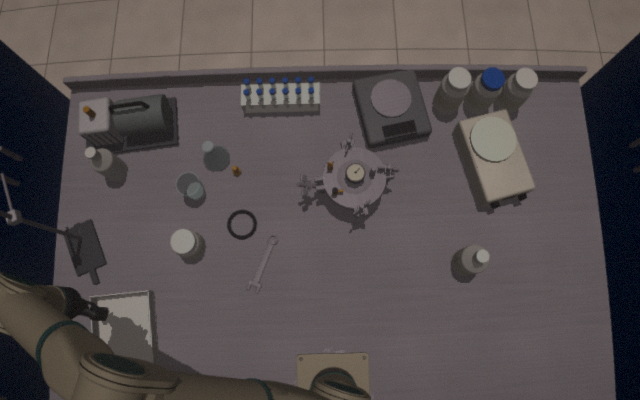

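Filter centre comes out at about (592,-70), with the loose bolt pointing towards +y and its nut near (570,66,116). The jar, hose tail and glassware are at larger y, and the vent cock and relief valve are near (545,-16) and (614,-1). I'll move above it for a wrist view.

Call:
play_rows --pt "0 -4 -3 -1 0" --pt "0 -8 -6 -2 0" --pt "0 -12 -9 -4 0" --pt "0 -16 -12 -6 0" --pt "0 -20 -15 -7.5 0" --pt "0 -24 -18.5 -7.5 0" --pt "0 -28 -21.5 -7.5 0" --pt "0 -32 -24.5 -7.5 0" --pt "0 -36 -27.5 -7.5 0" --pt "0 -40 -30.5 -7.5 0"

```text
clock: 1.6
eef_pos: [493.7, 179.8, 331.7]
tool_rot: [3.141, 0.001, 2.756]
force: [0.8, 0.9, 0.2]
width: 85.8
gripper_force: 0.0
```

Call:
play_rows --pt "0 -4 -3 0 0" --pt "0 -8 -6 0 0" --pt "0 -10 -8 0 0" --pt "0 -10 -8 0 0" --pt "0 -10 -8 0 0"

```text
clock: 2.1
eef_pos: [555.4, 69.6, 331.2]
tool_rot: [3.141, -0.001, 2.754]
force: [-0.5, 0.9, 0.5]
width: 85.4
gripper_force: 0.0
```

```bash
python3 - <<'E'
from h import *
s,im,d=grab('wrist','w0.png'); print({k:np.round(v,3).tolist() for k,v in s.items()})
print(np.round(ctrl.calibration('wrist')['mount'],3).tolist())
n='wrist'
for t in ('wing_nut','swing_bolt','relief_valve','vent_cock'):
    for r in ctrl.trace(n,t)[:2]:
        m=r['pixels']&(d>0); v,u=np.nonzero(m)
        if len(u)==0: continue
        w=world(n,np.c_[u,v],d[m],s); print(t,round(r['confidence'],2),r['bbox'],len(u),np.round(np.median(w,0)),np.round(w.min(0)),np.round(w.max(0)))
E
```

```text
{'clock': 2.1, 'qpos': [-0.277, 0.423, 0.152, 1.676, -0.073, 1.048, 1.081], 'qd': [-0.036, -0.007, -0.032, 0.011, -0.005, -0.0, -0.001], 'tau': [1.907, -45.312, 3.105, -20.124, 0.229, -0.035, 0.028], 'eef_pos': [555.395, 69.613, 331.222], 'tool_rot': [3.141, -0.001, 2.754], 'force': [-0.475, 0.894, 0.545], 'torque': [0.057, 0.016, -0.056], 'gripper_force': 0.0, 'width': 85.366}
[[0.001, -0.956, -0.293, 75.023], [1.0, 0.001, -0.0, -0.605], [0.001, -0.293, 0.956, -117.76], [0.0, 0.0, 0.0, 1.0]]
wing_nut 0.63 [303.8, 158.4, 339.7, 212.4] 900 [567.  63. 117.] [538.  43.  -1.] [619.  77. 130.]
swing_bolt 0.87 [289.4, 160.5, 346.3, 215.7] 1300 [568.  65. 118.] [538.  14.  -1.] [621.  88. 141.]
vent_cock 0.62 [218.1, 188.4, 249.0, 217.8] 452 [543. -15. 147.] [536. -41. 112.] [559.  -9. 154.]
```

View pics/w0.png

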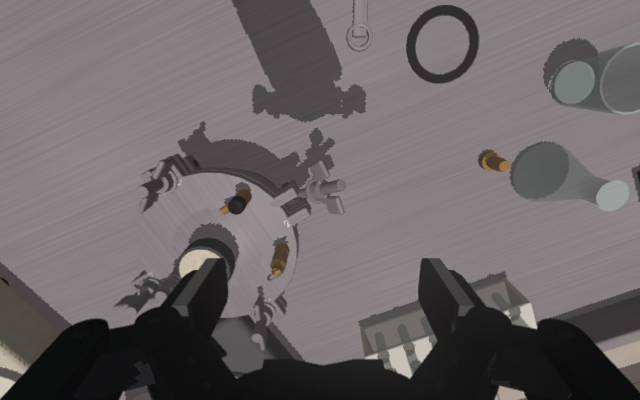

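Wrist view: the loose bolt with its nut is at (325,187), tip to the right at (340,186), and its wings run from about (313,165) to (338,210), roughly along the filter's tangent. The vent cock is at (238,203) and the relief valve at (280,260). Next I'll refine the geometry from the depth image.

```bash
cat > geo.py <<'E'
from h import *
def cloud(n,fn=None):
    s,im,d=grab(n,fn); v,u=np.nonzero(d>0); return s,im,world(n,np.c_[u,v],d[v,u],s).reshape(-1,3),np.c_[u,v]
def circ(P):
    A=np.c_[2*P[:,:2],np.ones(len(P))]; x=np.linalg.lstsq(A,(P[:,:2]**2).sum(1),rcond=None)[0]; return x[:2],np.sqrt(x[2]+x[0]**2+x[1]**2)
E
python3 - <<'E'
from geo import *
for n in ('wrist','top','scene'):
    s,im,P,uv=cloud(n)
    c=np.array([592,-70])
    r=np.hypot(*(P[:,:2]-c).T)
    g=P[(r<40)&(P[:,2]>152)&(P[:,2]<166)]
    lid=P[(r<100)&(r>35)&(abs(P[:,2]-112)<6)]
    hist=np.histogram(P[(r<100),2],bins=np.arange(100,120))[0]
    print(n,'gauge',np.round(g.mean(0),1),len(g),np.round(np.ptp(g,0)),'lid z',np.round(np.median(lid[:,2]),2),hist)
    for nm,q in (('vent',(545,-16)),('relief',(614,-1))):
        m=(np.hypot(*(P[:,:2]-q).T)<16)&(P[:,2]>125); a=P[m]; 
        if len(a): print(nm,len(a),np.round((a.min(0)+a.max(0))/2,1),np.round(np.ptp(a,0)))
    o=np.array([-.21,.977]); o/=np.linalg.norm(o); t=np.array([-o[1],o[0]])
    q=P[:,:2]-[573,22]; a=q@o; b=q@t
    m=(a>15)&(a<85)&(abs(b)<45)&(P[:,2]>85)&(P[:,2]<170)
    N=np.c_[a,b,P[:,2]][m]; print('nut',len(N),np.round(N.min(0)),np.round(N.max(0)))
    tip=N[np.argsort(-N[:,2])[:15]]; print('tip',np.round(tip.mean(0),1))
    np.save('N_'+n,N)
    print(np.round(N[::max(1,len(N)//40)]).astype(int).tolist())
E
```

```text
wrist gauge [577.2 -70.9 158.5] 977 [47. 52. 10.] lid z 112.97 [   0    2   11   36   33   46   41   37   55   51  116 1214 4746 3838
  991  608  526  487  582]
vent 341 [544.  -20.4 139.7] [16. 23. 28.]
relief 406 [615.1  -5.2 151. ] [13. 18. 51.]
nut 1282 [ 15. -35.  85.] [ 66.  24. 140.]
tip [ 57.7  -5.7 139. ]
[[56, 24, 119], [48, 23, 114], [48, 20, 116], [47, 19, 116], [46, 17, 115], [44, 15, 113], [43, 13, 113], [40, 11, 109], [36, 9, 101], [64, -1, 135], [35, 7, 104], [15, 14, 88], [62, -2, 138], [52, 0, 127], [40, 2, 112], [29, 6, 108], [61, -6, 137], [49, -2, 128], [36, 2, 117], [15, 13, 110], [51, -5, 132], [38, -2, 115], [20, 1, 93], [56, -8, 137], [43, -6, 123], [34, -3, 118], [33, -3, 119], [36, -7, 117], [39, -11, 115], [46, -15, 120], [44, -15, 121], [45, -16, 123], [47, -17, 129], [48, -20, 127], [50, -22, 128], [38, -20, 118], [39, -23, 120], [39, -25, 120], [40, -27, 123], [41, -30, 124], [44, -34, 128]]
top gauge [591.4 -71.2 158.1] 291 [53. 50. 12.] lid z 112.28 [  3   2   2   1   9  18  34  86 144 220 263 298 322 297 235 212 137  88
  58]
vent 43 [545.8 -18.9 140.6] [15. 22. 29.]
relief 31 [615.6  -4.2 151.7] [10. 11. 49.]Traceback (most recent call last):
  File "<stdin>", line 16, in <module>
    return umr_minimum(a, axis, None, out, keepdims, initial, where)
ValueError: zero-size array to reduction operation minimum which has no identity
```

Call:
play_rows --pt "1 0.5 2.5 0 -8" --pt "1 1 5 0 -16" --pt "1 1.34 6 2 -22.2" --pt "1 1.34 6 6 -22.2" --pt "1 1.34 6 10 -22.2" --pt "1 1.34 6 14 -22.2" --pt "1 1.34 6 16 -22.2" --pt "1 1.34 6 17.6 -22.2" --pt "1 1.34 6 17.6 -22.2" --pt "1 1.34 6 17.6 -22.2"

```text
clock: 3.45
eef_pos: [565.8, 130.8, 155.6]
tool_rot: [3.142, 0.0, -3.139]
force: [-0.9, -0.2, 0.2]
width: 0.3
gripper_force: 0.0
```

```bash
python3 - <<'E'
from geo import *
s,im,P,uv=cloud('wrist','w1.png'); print(np.round(s['eef_pos'],1),np.round(s['tool_rot'],3),s['width'],s['qpos'][6])
m=(P[:,2]>120)&(P[:,2]<165)&(abs(P[:,0]-565)<40)&(P[:,1]>25)&(P[:,1]<160)
print(m.sum()); Q=P[m]; print(np.round(Q[np.argsort(Q[:,1])][::max(1,len(Q)//40)]).astype(int).tolist())
E
```

```text
[565.8 130.8 155.6] [ 3.142  0.    -3.139] 0.31592683715616604 1.3257156969745905
4026
[[568, 64, 120], [592, 67, 122], [555, 68, 121], [552, 69, 122], [563, 70, 125], [551, 71, 124], [540, 72, 122], [590, 72, 128], [580, 73, 128], [579, 74, 128], [555, 74, 125], [563, 75, 131], [586, 75, 129], [550, 76, 123], [562, 76, 127], [561, 79, 135], [561, 81, 137], [560, 82, 137], [565, 84, 137], [572, 85, 136], [569, 87, 135], [559, 117, 151], [558, 119, 149], [559, 120, 151], [558, 122, 141], [555, 124, 152], [554, 125, 151], [554, 126, 162], [555, 127, 145], [555, 129, 139], [555, 130, 134], [554, 131, 137], [555, 132, 141], [555, 133, 146], [554, 135, 163], [554, 136, 139], [558, 137, 152], [559, 139, 155], [558, 140, 151], [558, 142, 153], [559, 143, 154]]
```

View pics/w1.png

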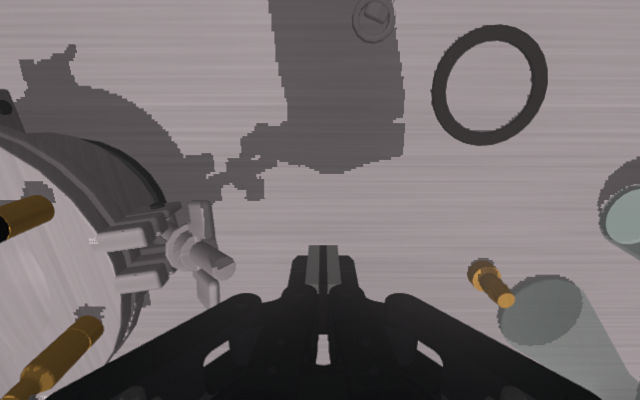

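Call:
play_rows --pt "1 0 -1 0 0" --pt "1 0 -2 0 0" --pt "1 0 -2.8 0 0" --pt "1 0 -3.6 0 0" --pt "1 -0.1 -4.4 -0.2 0" --pt "1 -0.2 -5.2 -0.5 0" --pt "1 -0.4 -6.0 -0.8 0" --pt "1 -0.5 -6.8 -1.0 0" --pt "1 -0.6 -7.4 -1.2 0" --pt "1 -0.7 -7.9 -1.3 0"

```text
clock: 4.5
eef_pos: [573.9, 60.7, 173.1]
tool_rot: [3.129, 0.005, -3.135]
force: [-7.8, 17.1, 31.4]
width: -0.2
gripper_force: 19.0
```

Call:
play_rows --pt "1 0 -0.3 0 0" --pt "1 0 -0.6 0 0" --pt "1 0 -0.6 0 0"

```text
clock: 4.8
eef_pos: [575.2, 53.9, 174.9]
tool_rot: [3.13, 0.008, -3.136]
force: [-9.5, 15.5, 41.3]
width: -0.1
gripper_force: 23.0
```

```bash
python3 - <<'E'
from geo import *
s,im,P,uv=cloud('wrist','w2.png')
n,im2,d=grab('scene'); cv2.imwrite('pics/s2.png',cv2.resize(im2[130:270,220:400,::-1],None,fx=4,fy=4,interpolation=cv2.INTER_CUBIC))
a=cv2.imread('pics/w2.png'); b=cv2.resize(cv2.imread('pics/s2.png')[:, :],(514,400)); cv2.imwrite('pics/m2.png',cv2.resize(np.hstack([a[:,:],b]),(800,277)))
print(s['force'],s['torque'])
E
```

```text
[-9.53200625 15.5290883  41.31155769] [ 3.16176523  2.05809845 -0.08004504]
```

View pics/m2.png

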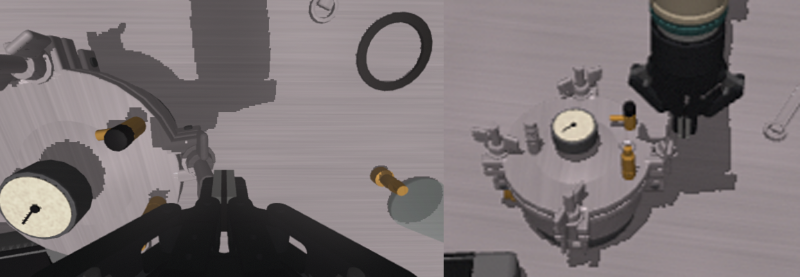

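The finger's tapered tip rode up onto the bolt end. I'll back off, go lower and push again.

Call:
play_rows --pt "1 0 0.5 -1.5 0" --pt "1 0 3 -1.5 0" --pt "1 0 5.5 -1.0 0" --pt "1 0 6 0.3 0" --pt "1 0 6 1.2 0" --pt "1 0 6 1.2 0"

```text
clock: 5.5
eef_pos: [571.4, 103.3, 154.4]
tool_rot: [-3.139, -0.004, -3.141]
force: [-0.6, -0.5, -0.3]
width: 0.0
gripper_force: 0.0
```

```bash
python3 - <<'E'
from geo import *
s,im,P,uv=cloud('wrist','w3.png'); print(np.round(s['eef_pos'],1),np.round(s['force'],1))
m=(P[:,2]>135)&(P[:,2]<170)&(abs(P[:,0]-572)<16)&(P[:,1]>5)&(P[:,1]<85)
Q=P[m]; print(m.sum(),np.round(Q.max(0))); print(np.round(Q[np.argsort(Q[:,2])][::max(1,len(Q)//30)]).astype(int).tolist())
E
```

```text
[571.4 103.3 154.4] [-0.6 -0.5 -0.3]
1604 [588.  48. 160.]
[[568, 37, 135], [567, 39, 137], [574, 43, 138], [573, 43, 139], [559, 41, 141], [557, 41, 142], [585, 41, 143], [571, 44, 143], [567, 38, 144], [569, 43, 144], [572, 44, 145], [587, 40, 146], [568, 42, 147], [571, 34, 149], [568, 39, 150], [568, 44, 152], [567, 40, 153], [567, 41, 155], [573, 47, 156], [572, 47, 156], [574, 44, 157], [570, 45, 157], [570, 39, 157], [568, 46, 157], [574, 46, 158], [575, 45, 158], [576, 37, 158], [576, 39, 158], [576, 40, 158], [573, 43, 159], [573, 38, 159]]
```

Call:
play_rows --pt "1 0 -1.5 -0.4 0" --pt "1 0 -3 -0.4 0" --pt "1 0 -4 -0.4 0" --pt "1 -0.1 -4.6 -0.4 0" --pt "1 -0.1 -5.2 -0.4 0" --pt "1 -0.2 -5.7 -0.4 0" --pt "1 -0.2 -6.1 -0.4 0" --pt "1 -0.2 -6.1 -0.4 0"

```text
clock: 6.35
eef_pos: [576.1, 45.9, 161.4]
tool_rot: [3.139, 0.003, -3.14]
force: [0.6, 3.3, 3.4]
width: -0.1
gripper_force: 2.1
```

Call:
play_rows --pt "1 0 -0.3 0 0" --pt "1 0 -0.3 0 0"

```text
clock: 6.55
eef_pos: [576.3, 43.1, 161.4]
tool_rot: [3.139, 0.004, -3.139]
force: [0.5, 4.9, 3.5]
width: -0.3
gripper_force: 2.4
```

Call:
play_rows --pt "1 0 -0.2 0 0" --pt "1 0 -0.4 0 0" --pt "1 0 -0.4 0 0"

```text
clock: 6.85
eef_pos: [576.6, 39.4, 161.5]
tool_rot: [3.138, 0.004, -3.139]
force: [0.7, 5.1, 3.8]
width: -0.2
gripper_force: 2.7
```

Call:
play_rows --pt "1 0 -0.2 0 0" --pt "1 0 -0.4 0 0" --pt "1 0 -0.4 0 0"

```text
clock: 7.15
eef_pos: [576.6, 39.1, 161.6]
tool_rot: [3.134, 0.005, -3.137]
force: [1.1, 12.8, 3.8]
width: 0.1
gripper_force: 6.1
```

Call:
play_rows --pt "1 0 1.5 -0.5 0" --pt "1 -0.5 2.5 -4 0" --pt "1 -2 1.5 -8 0" --pt "0.6 -3 0.5 -12 0" --pt "0.6 -3 0 -14 0" --pt "0.6 -3 0 -14 0" --pt "0.6 -3 0 -14 0"

```text
clock: 7.85
eef_pos: [604.3, 32.9, 300.2]
tool_rot: [-3.141, -0.001, -3.141]
force: [-0.3, 0.2, -0.0]
width: 34.3
gripper_force: 0.0
```

```bash
cat > nut.py <<'E'
from geo import *
import sys
s,im,P,uv=cloud('wrist',sys.argv[1]); print(np.round(s['eef_pos'],1),np.round(s['tool_rot'],3),np.round(s['qpos'][6],2),s['width'])
r=np.hypot(P[:,0]-573,P[:,1]-22)
tip=P[(r<16)&(P[:,2]>154)&(P[:,2]<168)]; print('tip',len(tip),tip.mean(0).round(1),((tip.min(0)+tip.max(0))/2).round(1),np.ptp(tip,0).round(1))
c=((tip.min(0)+tip.max(0))/2)[:2]
r=np.hypot(*(P[:,:2]-c).T)
w=P[(r>13)&(r<36)&(P[:,2]>132)&(P[:,2]<152)]
a=np.arctan2(w[:,1]-c[1],w[:,0]-c[0]); a2=np.angle(np.exp(2j*a).mean())/2
print('wings',len(w),w[:,2].min().round(1),np.percentile(w[:,2],[50,95]).round(1),'angle deg mod180',np.degrees(a2).round(1))
for sg in (1,-1):
    k=w[((w[:,:2]-c)@[np.cos(a2),np.sin(a2)])*sg>0]; print(len(k),k.mean(0).round(1))
print('lid z',np.median(P[(np.hypot(P[:,0]-591.5,P[:,1]+71)<88)&(abs(P[:,2]-112)<5),2]).round(2))
E
python3 nut.py w4.png; python3 - <<'E'
from h import *
for n in('scene',):
    grab(n)
    for t in ('swing_bolt','wing_nut'): print([(r['bbox'],round(r['confidence'],2)) for r in ctrl.search_frame(n,t)[:2]])
E
```

```text
[604.3  32.9 300.2] [-3.141e+00 -1.000e-03 -3.141e+00] 1.49 34.3186021636344
tip 181 [575.5  19.2 159.8] [575.6  19.  158.4] [11.2 11.3  6.9]
wings 298 132.4 [145.5 147.3] angle deg mod180 -1.3
133 [596.6  18.9 145.4]
165 [554.3  19.8 145.2]
lid z 112.94
[([379.2, 158.2, 418.0, 201.0], 0.68), ([441.9, 256.2, 483.5, 304.8], 0.52)]
[([320.6, 192.4, 332.0, 212.8], 0.4)]
```

View pics/w4.png

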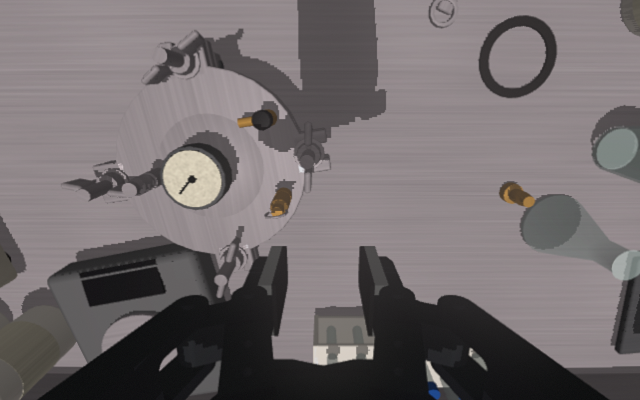

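The bolt stands upright with its axis at (575.5,19.2). The wings lie along world x with tops at about z 146, which leaves roughly 1–2 mm of clearance. In the image the tip is at (308,157), with the vent cock at (262,119) and the relief valve at (282,203). I'll grip the -x wing and orbit it clockwise on the free outer side.

Call:
play_rows --pt "0.72 2.5 -0.7 0 1" --pt "0.72 5.1 -1.3 0 1.2" --pt "0.72 5.1 -1.3 4 1.2" --pt "0.72 5.1 -1.3 8 1.2" --pt "0.72 5.1 -1.3 11 1.2" --pt "0.72 5.1 -1.3 11 1.2"

```text
clock: 8.65
eef_pos: [550.3, 20.4, 186.0]
tool_rot: [-3.141, -0.01, 3.123]
force: [-0.8, 0.7, 0.4]
width: 23.6
gripper_force: 0.0
```

```bash
python3 nut.py w5.png
```

```text
[550.3  20.4 186. ] [-3.141 -0.01   3.123] 1.48 23.603885637206382
tip 495 [574.5  19.5 159.2] [575.8  19.6 157.9] [12.3 11.4  7.9]
wings 583 132.1 [145.3 147. ] angle deg mod180 -1.2
183 [598.1  18.9 145.5]
400 [553.1  20.  144.2]
lid z 112.95
```

View pics/w5.png

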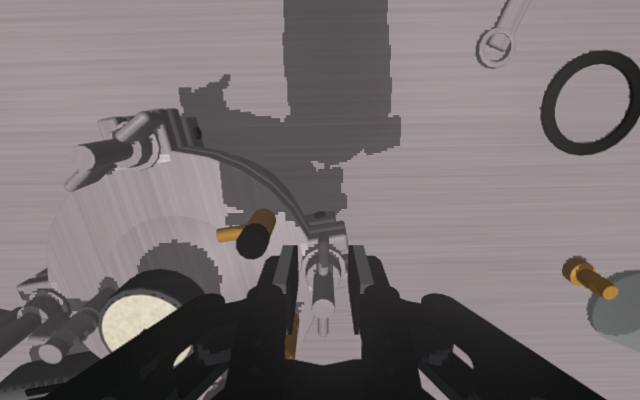

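The wing sits between the open pads (323,290), with the vent cock to the left of them at (255,235). Lowering and closing.

Call:
play_rows --pt "0.72 -0.2 -0.05 1.5 0" --pt "0.72 -0.2 -0.05 2.9 0" --pt "0.72 -0.2 -0.05 2.9 0" --pt "1 -0.2 -0.05 2.9 0" --pt "1 -0.2 -0.05 2.9 0" --pt "1 -0.2 -0.05 2.9 0" --pt "1 -0.2 -0.05 2.9 0"

```text
clock: 9.4
eef_pos: [556.7, 20.2, 162.6]
tool_rot: [3.141, 0.002, 3.123]
force: [-0.7, 0.6, 6.3]
width: 3.3
gripper_force: 60.9
```

```bash
cat > st.py <<'E'
from h import *
s=ctrl.read_state(); A=np.array([575.6,19.4]); r=(A-s['eef_pos'][:2])
F=np.array(s['force']); M=np.array(s['torque'])
T=T_tool(s); c=T[:3,:3].T@np.r_[r,0]
p=-r/1000 # tcp rel axis
print('t',s['clock'],'pos',np.round(s['eef_pos'],1),'rot',np.round(s['tool_rot'],3),'F',F.round(1),'M',M.round(3),'w',round(s['width'],1),s['gripper_force'],'q7',round(s['qpos'][6],2))
print('axis torque if M at TCP', round(M[2]+p[0]*F[1]-p[1]*F[0],3),'axis in tool',c.round(1),'wing angle',np.degrees(np.arctan2(-r[1],-r[0])).round(1))
c=np.array([c[0],0.0]); rows=[]
for k in range(1,11):
    a=np.radians(8*k); d=c-np.array([[np.cos(a),-np.sin(a)],[np.sin(a),np.cos(a)]])@c
    rows.append([1,round(d[0]/10,2),round(d[1]/10,2),round(8*8*k/3600,2),8*k])
print(rows)
E
python3 st.py
```

```text
t 9.4 pos [556.7  20.2 162.6] rot [3.141e+00 2.000e-03 3.123e+00] F [-0.7  0.6  6.3] M [0.242 0.144 0.1  ] w 3.3 60.90396523475647 q7 1.49
axis torque if M at TCP 0.089 axis in tool [-19.   -0.4   0. ] wing angle 177.6
[[1, np.float64(-0.02), np.float64(0.26), 0.02, 8], [1, np.float64(-0.07), np.float64(0.52), 0.04, 16], [1, np.float64(-0.16), np.float64(0.77), 0.05, 24], [1, np.float64(-0.29), np.float64(1.0), 0.07, 32], [1, np.float64(-0.44), np.float64(1.22), 0.09, 40], [1, np.float64(-0.63), np.float64(1.41), 0.11, 48], [1, np.float64(-0.84), np.float64(1.57), 0.12, 56], [1, np.float64(-1.06), np.float64(1.7), 0.14, 64], [1, np.float64(-1.31), np.float64(1.8), 0.16, 72], [1, np.float64(-1.57), np.float64(1.87), 0.18, 80]]
```

Call:
play_rows --pt "0.75 0 0 0 0" --pt "0.75 0 0 0 0" --pt "0.75 0.2 0 0.5 0" --pt "0.75 0.2 0 0.5 0" --pt "1 0.2 0 0.5 0" --pt "1 0.2 0 0.5 0" --pt "1 0.2 0 0.5 0" --pt "1 0.2 0 0.5 0"

```text
clock: 10.2
eef_pos: [553.5, 20.3, 156.1]
tool_rot: [3.141, -0.001, 3.123]
force: [-0.3, 1.3, -1.1]
width: 4.2
gripper_force: 62.2
```

```bash
python3 st.py
```

```text
t 10.2 pos [553.5  20.3 156.1] rot [ 3.141e+00 -1.000e-03  3.123e+00] F [-0.3  1.3 -1.1] M [0.321 0.249 0.078] w 4.2 62.15174674987793 q7 1.49
axis torque if M at TCP 0.05 axis in tool [-22.1  -0.5  -0. ] wing angle 177.7
[[1, np.float64(-0.02), np.float64(0.31), 0.02, 8], [1, np.float64(-0.09), np.float64(0.61), 0.04, 16], [1, np.float64(-0.19), np.float64(0.9), 0.05, 24], [1, np.float64(-0.34), np.float64(1.17), 0.07, 32], [1, np.float64(-0.52), np.float64(1.42), 0.09, 40], [1, np.float64(-0.73), np.float64(1.64), 0.11, 48], [1, np.float64(-0.97), np.float64(1.83), 0.12, 56], [1, np.float64(-1.24), np.float64(1.99), 0.14, 64], [1, np.float64(-1.53), np.float64(2.1), 0.16, 72], [1, np.float64(-1.83), np.float64(2.18), 0.18, 80]]
```

Call:
play_rows --pt "1 -0.02 0.31 0.02 8" --pt "1 -0.09 0.61 0.04 16" --pt "1 -0.19 0.9 0.05 24" --pt "1 -0.34 1.17 0.07 32" --pt "1 -0.34 1.17 0.07 32" --pt "1 -0.34 1.17 0.07 32"

```text
clock: 10.8
eef_pos: [557.2, 32.4, 155.5]
tool_rot: [3.141, -0.001, 2.568]
force: [-0.9, 3.7, -0.8]
width: 4.0
gripper_force: 62.1
```

```bash
python3 st.py
```

```text
t 10.8 pos [557.2  32.4 155.5] rot [ 3.141e+00 -1.000e-03  2.568e+00] F [-0.9  3.7 -0.8] M [ 0.737  0.23  -0.014] w 4.0 62.10350275039673 q7 1.06
axis torque if M at TCP -0.07 axis in tool [-22.5  -0.9  -0. ] wing angle 144.9
[[1, np.float64(-0.02), np.float64(0.31), 0.02, 8], [1, np.float64(-0.09), np.float64(0.62), 0.04, 16], [1, np.float64(-0.19), np.float64(0.92), 0.05, 24], [1, np.float64(-0.34), np.float64(1.19), 0.07, 32], [1, np.float64(-0.53), np.float64(1.45), 0.09, 40], [1, np.float64(-0.74), np.float64(1.67), 0.11, 48], [1, np.float64(-0.99), np.float64(1.87), 0.12, 56], [1, np.float64(-1.26), np.float64(2.02), 0.14, 64], [1, np.float64(-1.56), np.float64(2.14), 0.16, 72], [1, np.float64(-1.86), np.float64(2.22), 0.18, 80]]
```

Call:
play_rows --pt "1 -0.02 0.31 0.02 8" --pt "1 -0.09 0.61 0.04 16" --pt "1 -0.14 0.77 0.05 20" --pt "1 -0.14 0.77 0.05 20" --pt "1 -0.14 0.77 0.05 20"

```text
clock: 11.3
eef_pos: [562.6, 38.1, 155.0]
tool_rot: [3.141, -0.001, 2.218]
force: [-0.2, 5.0, -1.5]
width: 4.4
gripper_force: 62.2
```

```bash
python3 st.py|head -2
```

```text
t 11.3 pos [562.6  38.1 155. ] rot [ 3.141e+00 -1.000e-03  2.218e+00] F [-0.2  5.  -1.5] M [1.199 0.223 0.035] w 4.4 62.185810804367065 q7 0.8
axis torque if M at TCP -0.025 axis in tool [-22.8  -0.9  -0. ] wing angle 124.8
```

Call:
play_rows --pt "1 -0.02 0.31 0.02 8" --pt "1 -0.09 0.61 0.04 16" --pt "1 -0.14 0.77 0.05 20" --pt "1 -0.14 0.77 0.05 20" --pt "1 -0.14 0.77 0.05 20"

```text
clock: 11.8
eef_pos: [569.7, 41.8, 154.6]
tool_rot: [3.141, -0.002, 1.87]
force: [-1.0, 6.4, -0.5]
width: 4.3
gripper_force: 62.3
```

```bash
python3 st.py|head -2
```

```text
t 11.8 pos [569.7  41.8 154.6] rot [ 3.141e+00 -2.000e-03  1.870e+00] F [-1.   6.4 -0.5] M [ 1.244  0.208 -0.103] w 4.3 62.25032329559326 q7 0.54
axis torque if M at TCP -0.118 axis in tool [-23.1  -1.   -0. ] wing angle 104.7
```

```bash
cat > tq.py <<'E'
from h import *
A=np.array([575.6,20.0]); o=[]
for i in range(6):
    s=ctrl.read_state(); p=(np.array(s['eef_pos'])[:2]-A)/1000; F=np.array(s['force']); M=s['torque'][2]
    o.append([*F,M,M+p[0]*F[1]-p[1]*F[0],np.degrees(s['tool_rot'][2]),*s['eef_pos']]); ctrl.get_image('top')
o=np.array(o); print('mean',o.mean(0).round(3)); print('std',o.std(0).round(3)[:5],'t',s['clock'],'q7',s['qpos'][6],'tau7',s['tau'][6])
E
python3 tq.py
```

```text
mean [-6.96000e-01  5.98100e+00 -9.07000e-01 -2.00000e-02 -4.00000e-02
  1.07118e+02  5.69725e+02  4.17890e+01  1.54601e+02]
std [0.462 0.532 0.456 0.038 0.036] t 12.05 q7 0.5386776234044307 tau7 0.021344144479371607
```

Call:
play_rows --pt "1 0.06 0.31 0.02 8" --pt "1 0.01 0.61 0.04 16" --pt "1 -0.04 0.77 0.05 20" --pt "1 -0.04 0.77 0.05 20"

```text
clock: 12.5
eef_pos: [577.7, 42.9, 154.1]
tool_rot: [3.141, -0.0, 1.519]
force: [-0.0, 3.9, -0.7]
width: 4.3
gripper_force: 62.2
```

```bash
python3 tq.py
```

```text
mean [ 6.19000e-01  4.58500e+00 -1.76700e+00 -7.00000e-03 -1.20000e-02
  8.70520e+01  5.77631e+02  4.28410e+01  1.54168e+02]
std [0.422 0.559 0.641 0.032 0.026] t 12.75 q7 0.2732345790177251 tau7 0.005603133322438225
```

Call:
play_rows --pt "1 -0.02 0.31 0.02 8" --pt "1 -0.09 0.61 0.04 16" --pt "1 -0.19 0.91 0.05 24" --pt "1 -0.19 0.91 0.05 24"

```text
clock: 13.2
eef_pos: [587.1, 40.4, 154.0]
tool_rot: [3.14, -0.001, 1.098]
force: [1.7, 5.8, 1.6]
width: 4.0
gripper_force: 62.5
```

```bash
python3 tq.py
```

```text
mean [ 1.56200e+00  5.39800e+00  4.29000e-01 -1.23000e-01 -9.30000e-02
  6.30450e+01  5.86998e+02  4.03690e+01  1.54000e+02]
std [0.467 0.351 0.69  0.034 0.035] t 13.45 q7 -0.04244685786488765 tau7 0.10810256469994783
```

Call:
play_rows --pt "1 -0.02 0.31 0.02 8" --pt "1 -0.09 0.61 0.04 16" --pt "1 -0.14 0.77 0.05 20" --pt "1 -0.14 0.77 0.05 20"

```text
clock: 13.9
eef_pos: [593.3, 35.7, 153.9]
tool_rot: [3.141, -0.001, 0.751]
force: [2.1, 5.4, 3.6]
width: 4.4
gripper_force: 62.8
```

```bash
python3 tq.py; python3 nut.py w6.png
```

```text
mean [1.25100e+00 4.89100e+00 3.00700e+00 6.00000e-03 7.30000e-02 4.30940e+01
 5.93267e+02 3.56700e+01 1.53925e+02]
std [0.455 0.476 0.454 0.026 0.02 ] t 14.15 q7 -0.3083309071547 tau7 -0.017934396746568382
[593.3  35.7 153.9] [ 3.141e+00 -2.000e-03  7.520e-01] -0.31 4.299276182177301
tip 649 [578.   21.3 160.3] [579.4  23.  160.8] [17.4 19.2 13.5]
wings 1563 132.1 [143.2 150.9] angle deg mod180 42.4
1494 [598.3  40.2 143.1]
69 [559.2   3.6 143. ]
lid z 112.93
```

View pics/w6.png

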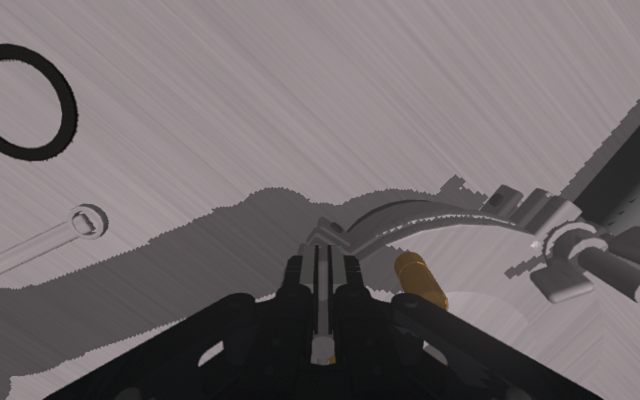

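```bash
python3 - <<'E'
from geo import *
for n in ('scene',):
    s,im,P,uv=cloud(n); c=ctrl.read_state(); T=T_tool(c); Q=(P-T[:3,3])@T[:3,:3]
    m=(abs(Q[:,0])<60)&(abs(Q[:,1])<75)&(Q[:,2]>-90)&(Q[:,2]<40)
    dark=im.reshape(-1,3)[uv[:,1]*0+(uv[:,1]*640+uv[:,0])].max(1)<70
    q=Q[m&dark]; 
    for lo in range(-75,75,10):
        k=q[(q[:,1]>=lo)&(q[:,1]<lo+10)]
        if len(k)>3: print(lo,len(k),'lowest tool z',np.percentile(k[:,2],[50,95,100]).round(0),'x',k[:,0].min().round(),k[:,0].max().round())
    np.save('q.npy',q)
v0=(575.6-615,0)
cv2.imwrite('pics/s6.png',cv2.resize(im[120:260,240:420,::-1],None,fx=4,fy=4,interpolation=cv2.INTER_CUBIC))
T=T_tool(c)
for nm,p in (('relief',(615,-4,150)),('vent',(544,-18,145))): print(nm,((np.array(p)-T[:3,3])@T[:3,:3]).round(1))
E
```

```text
-65 9 lowest tool z [-67. -60. -57.] x -9.0 12.0
-55 52 lowest tool z [-66. -49. -41.] x -5.0 15.0
-45 65 lowest tool z [-53. -38. -31.] x -2.0 13.0
-35 41 lowest tool z [-38. -24. -23.] x -1.0 13.0
-25 21 lowest tool z [-31. -18. -18.] x 6.0 20.0
-15 71 lowest tool z [-44.   9.  17.] x -4.0 21.0
-5 108 lowest tool z [-36.  14.  23.] x 0.0 20.0
5 73 lowest tool z [-26.  18.  36.] x -45.0 21.0
15 159 lowest tool z [-43.  11.  18.] x -13.0 21.0
25 70 lowest tool z [-60. -25. -19.] x -12.0 13.0
35 79 lowest tool z [-75. -28. -22.] x -8.0 13.0
45 50 lowest tool z [-61. -42. -37.] x -5.0 14.0
55 54 lowest tool z [-66.   8.  16.] x -59.0 14.0
65 16 lowest tool z [ 7. 15. 16.] x -54.0 -49.0
relief [-11.2  43.8   3.9]
vent [-72.6   5.5   8.8]
```

View pics/s6.png

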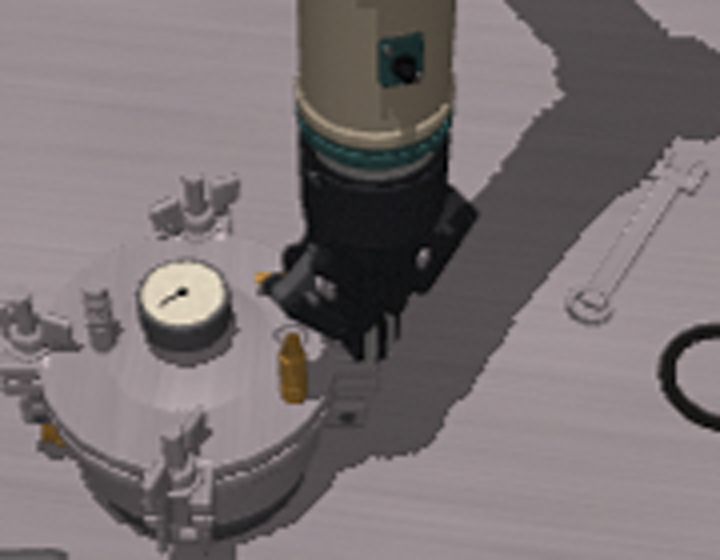

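The hand has taken the wing from 179° to 43°, and the relief valve with its ring stands just left of the fingers, clear. To pass the pull ring I'll regrip about 8 mm higher, and use the open hand to zero the torque reading.

Call:
play_rows --pt "0.84 0 0 0 0" --pt "0.84 0 0 0 0" --pt "0.84 -0.1 0 -0.7 0" --pt "0.84 -0.1 0 -0.7 0" --pt "0.84 -0.1 0 -0.7 0"

```text
clock: 14.8
eef_pos: [591.9, 34.2, 160.4]
tool_rot: [3.141, -0.0, 0.748]
force: [0.8, -0.0, -0.3]
width: 13.8
gripper_force: 0.0
```

```bash
python3 tq.py
```

```text
mean [ 1.69000e-01  2.40000e-01 -1.33000e-01  1.30000e-02  1.50000e-02
  4.29000e+01  5.91726e+02  3.45700e+01  1.60115e+02]
std [0.324 0.394 0.432 0.021 0.026] t 15.05 q7 -0.31638031236836545 tau7 0.0010207948798779398
```

Call:
play_rows --pt "1 0 0 0 0" --pt "1 0 0 0 0" --pt "1 0 0 0 0" --pt "1 0 0 0 0"

```text
clock: 15.5
eef_pos: [591.9, 34.6, 160.2]
tool_rot: [3.141, -0.0, 0.749]
force: [-0.1, -0.9, 0.1]
width: 3.9
gripper_force: 61.0
```

```bash
python3 tq.py
```

```text
mean [ 4.67000e-01 -1.06100e+00  6.46000e-01  1.23000e-01  9.90000e-02
  4.28930e+01  5.91927e+02  3.45610e+01  1.60175e+02]
std [0.361 0.458 0.265 0.014 0.016] t 15.75 q7 -0.3164235771707431 tau7 -0.11458204127848148
```

Call:
play_rows --pt "1 0 0.11 0 3" --pt "1 -0.01 0.23 0 6" --pt "1 -0.03 0.34 0 9" --pt "1 -0.05 0.45 0 12"

```text
clock: 16.2
eef_pos: [594.5, 31.3, 160.2]
tool_rot: [-3.141, -0.0, 0.538]
force: [-0.1, -0.6, 0.7]
width: 3.7
gripper_force: 61.0
```

```bash
sed -i 's/575.6,19.4/575.6,20.0/' st.py; python3 st.py|head -2; python3 tq.py
```

```text
t 16.2 pos [594.5  31.3 160.2] rot [-3.141 -0.     0.538] F [-0.1 -0.6  0.7] M [-0.101 -0.083  0.346] w 3.7 61.008700132369995 q7 -0.48
axis torque if M at TCP 0.334 axis in tool [-22.  -0.  -0.] wing angle 30.8
mean [ 3.13000e-01 -2.60000e-01  1.63500e+00  2.29000e-01  2.21000e-01
  3.08890e+01  5.94554e+02  3.12420e+01  1.60144e+02]
std [0.795 0.784 0.751 0.059 0.064] t 16.45 q7 -0.4772664182573203 tau7 -0.19235707819461823
```

Call:
play_rows --pt "1 0 0.04 0 1" --pt "1 0 0.08 0 2" --pt "1 0 0.11 0 3"

```text
clock: 16.8
eef_pos: [595.1, 30.3, 160.1]
tool_rot: [-3.141, -0.0, 0.486]
force: [0.3, -0.3, 2.4]
width: 4.0
gripper_force: 61.1
```

```bash
sed -i "s/^o=np.array(o); /o=np.array(o); print(o[:,4].round(3),o[:,5].round(2)); /" tq.py; python3 tq.py
```

```text
[0.265 0.303 0.27  0.208 0.197 0.258] [27.83 27.79 27.87 27.9  27.9  27.9 ]
mean [ 5.09000e-01 -9.60000e-02  2.56000e+00  2.57000e-01  2.50000e-01
  2.78650e+01  5.95086e+02  3.03010e+01  1.60134e+02]
std [0.523 0.201 0.28  0.034 0.037] t 17.05 q7 -0.5187389822836925 tau7 -0.2505144663155079
```

Call:
play_rows --pt "1 0 0.04 0 1" --pt "1 0 0.08 0 2" --pt "1 0 0.11 0 3"

```text
clock: 17.4
eef_pos: [595.6, 29.3, 160.1]
tool_rot: [-3.141, -0.0, 0.433]
force: [0.8, 1.1, 2.6]
width: 3.8
gripper_force: 61.2
```

```bash
python3 tq.py
```

```text
[0.357 0.234 0.257 0.256 0.299 0.226] [24.82 24.78 24.86 24.88 24.89 24.9 ]
mean [6.53000e-01 8.84000e-01 2.75300e+00 2.60000e-01 2.71000e-01 2.48540e+01
 5.95608e+02 2.92960e+01 1.60114e+02]
std [0.278 0.499 0.276 0.041 0.045] t 17.65 q7 -0.5595120700748447 tau7 -0.24144044145941734
```

Call:
play_rows --pt "1 0 0.04 0 1" --pt "1 0 0.08 0 2" --pt "1 0 0.11 0 3" --pt "1 -0.01 0.15 0 4"

```text
clock: 18.1
eef_pos: [596.2, 27.9, 160.1]
tool_rot: [-3.141, -0.0, 0.363]
force: [0.8, 2.1, 3.2]
width: 3.7
gripper_force: 61.2
```

```bash
python3 tq.py; python3 tq.py
```

```text
[0.325 0.3   0.293 0.282 0.256 0.206] [20.81 20.78 20.86 20.88 20.9  20.9 ]
mean [9.61000e-01 1.94800e+00 3.04000e+00 2.45000e-01 2.77000e-01 2.08560e+01
 5.96196e+02 2.79260e+01 1.60112e+02]
std [0.624 0.273 0.371 0.032 0.038] t 18.35 q7 -0.6137406224753194 tau7 -0.25772251188755035
[0.291 0.323 0.293 0.268 0.292 0.326] [20.9 20.9 20.9 20.9 20.9 20.9]
mean [7.34000e-01 2.15400e+00 3.00500e+00 2.60000e-01 2.99000e-01 2.08990e+01
 5.96187e+02 2.79250e+01 1.60108e+02]
std [0.738 0.575 0.391 0.018 0.02 ] t 18.65 q7 -0.6137409028339891 tau7 -0.25522733107209206
```

Call:
play_rows --pt "1 0 0.04 0 1" --pt "1 0 0.08 0 2" --pt "1 0 0.11 0 3" --pt "1 0 0.11 0 3"

```text
clock: 19.1
eef_pos: [596.6, 26.9, 160.1]
tool_rot: [-3.142, -0.0, 0.312]
force: [0.9, 1.8, 4.2]
width: 3.5
gripper_force: 61.3
```

```bash
python3 tq.py
```

```text
[0.254 0.297 0.316 0.296 0.317 0.315] [17.86 17.88 17.89 17.89 17.9  17.9 ]
mean [1.47900e+00 2.56500e+00 3.24600e+00 2.56000e-01 2.99000e-01 1.78870e+01
 5.96575e+02 2.68420e+01 1.60110e+02]
std [0.654 0.586 0.485 0.019 0.022] t 19.35 q7 -0.6546317501125934 tau7 -0.24227572605013847
```

Call:
play_rows --pt "0.87 0 0 0 0" --pt "0.87 0 0 0 0" --pt "0.87 0 0 0 0" --pt "0.87 0 0 -1 0" --pt "0.87 0 0 -3 0" --pt "0.87 0 0 -7 0" --pt "0.87 2 0 -11 0" --pt "0.87 2 0 -14 0" --pt "0.87 2 0 -14 0" --pt "0.87 2 0 -14 0"

```text
clock: 20.4
eef_pos: [615.4, 32.6, 300.8]
tool_rot: [3.142, -0.001, 0.312]
force: [-0.1, -1.3, -1.0]
width: 10.7
gripper_force: 0.0
```

```bash
python3 nut.py w7.png
```

```text
[615.4  32.6 300.8] [ 3.142e+00 -1.000e-03  3.120e-01] -0.81 10.746089111001174
tip 169 [577.   19.8 159.5] [576.4  19.7 158. ] [11.4 11.2  7.3]
wings 240 133.3 [142.8 144.5] angle deg mod180 19.2
142 [597.   26.8 142.2]
98 [556.3  12.5 142.9]
lid z 112.98
```

View pics/w7.png

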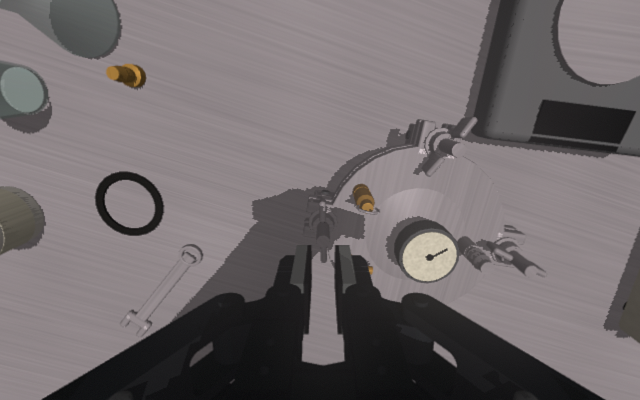

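The bolt is upright with its tip at (322,240). The nut stayed at its final angle, both valves are untouched and the hand is clear. The last steady torque was about 0.29 N m, so I'm handing in.

```bash
python3 -c "
from cell import ctrl
print(ctrl.finish_job())"
```

```text
the job is handed in; nothing more can be done
None
```

I swung the loose bolt upright into its slot and wound its wing nut down to about 0.29 N m by the wrist reading (target 0.3). The hand is clear, no contact with the valves or bystanders was seen, and the job was handed in at about 20 s; no verdict was returned.

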